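Set a dowel with the lever press, then hold the glue clamp at its gauge

ROBOT

A 6-joint arm with a two-finger parallel gripper is mounted at the origin on the work surface. World frame = base frame: x ahead of the robot, y to its left, z up, the work surface at z = 0. Lengths are in m, angles in rad, forces in N, time in s.
With the tool pointing down it reaches from about 0.35 to 0.85 m from the base axis. Payload 8.1 kg.
Tool frame: the origin (TCP) lies midway between the tips of the shut fingers; the grasp point (between the pads) lies 19 mm behind it; z points along the fingers, y is the line along which they close (so a half turn about z gives the same grasp; the last joint's range is limited). The gripper opens to 93 mm and grips with 3 to 60 N. Pads are 15 mm wide; open, the fingers measure 128 mm over their backs; the gripper's body (75 mm by 188 mm) begins 65 mm behind the grasp point.
Start: joints at [-1.233, 0.13, 1.488, -0, 1.523, -0.085], TCP at [0.246, -0.547, 0.219] pointing down, gripper open.
Joint ranges: [-2.96, 2.96], [-0.89, 2.26], [0.02, 2.5], [-1.34, 4.48], [0, 2.73], [-2.66, 2.66]. Speed limits (rad/s): [2.39, 2.39, 2.79, 3.14, 3.14, 3.14].

INTERFACE

Orientations are given as a unit quaternion [w, x, y, z].
In Python, from cell import env, read_camera gives the robot as it stands.
- The arm moves only by the shell command python3 -m inch 'ROWS'. ROWS is a JSON object of lists of equal length, an entry for each row: "offset": the shift along the tool's x, y, z in mm, a list of three; "rot": the turn, a rotation vector about the tool's x, y, z in degrees, a list of three; "hand": the opening, from 0 (shut) to 1 (fully open). In form: {"offset": [[tx, ty, tz], ...], "rot": [[wx, wy, wz], ...], "hand": [hand, ...]}. A call has 1 to 20 rows; each row shifts and turns the commanded pose from where the row before left it, along the tool's axes as they then stand; what a row does not reach is not made up. A row lasts 1/8 s, in which the tool goes at most 62.5 mm and 10.7 degrees, less where a joint would pass 70% of its speed; a pose out of reach is approached as far as the arm can. A call is refused whole if a number of a shift passes 62.5 or a number of a turn 10.7, either way. A call with a gripper value outside its range is refused whole. The fingers move at their own pace and stop on an object; the grip force is fixed at half the most. Time passes only in rows, so rows that do not move let the fingers close. It gives the time, the measured TCP pose, the force, the opening and the grip force at its end, in the units of the state.
- env.sense(): the state, without advancing time (a new reading comes with each control period).
- read_camera(name): name is "side" or "top"; returns a dict with "image" (420x560x3 uint8, red, green, blue), "camera_matrix" (3x3 intrinsics, pixels), "k1" (the pictures are not rectified: a ray, as slopes to the right and down, at radius r is drawn at 1 + k1 r^2 times it, then the intrinsics apply), "R" (3x3) and "t" (3): a world point X has camera coordinates R X + t. Camera axes: x right, y down, z forward; pixel columns grow to the right and rows downward; lengths in m; the calibration is good to about 2 mm. A picture is of the moment at which its call begins. There is no depth.
- env.finish_job(): hands the job in; it is judged then, once.
The state is a dict: "t": time; "joint_positions": joint angles; "joint_velocities": joint speeds; "effort": joint torques, N m; "eef_pos": TCP position; "eef_rot": TCP orientation; "ft_force": force on the tool from outside, world axes, zero at the start; "wrist_torque": the same for the moment, N m; "opening": finger opening in m; "grasp_force": force on a finger pad.
Only numpy, scipy, OpenCV 4.12 (cv2) and the standard library are available. Lean on these libraries where they do the work, as an engineer would, in place of code of your own. Each camera call takes 0.05 s, during which the arm holds its last target. There are 200 camera calls.

TASK

A turned wooden leg lies in the gluing fixture. Set its dowel with one full stroke of the lever press (lever all the way down to its stop, then let it come all the way back up); then, with the fingers, push down the clamp's big round plunger cap until its top is level with the top of the little square gauge block behind it, and finish while still holding it steadily there, without letting go. Never drive the round plunger to the bottom of its travel, leave the square-capped plunger and the gauge setting alone, and do not disturb the loose things lying around.

Things in the scene. Friction and masses are not known exactly. Their poses are not given: they have to be found in the camera images.
- fixture: plywood base board 270 x 500 x 20 thick, fixed to the table, carrying a turned leg (45 wide, lying along the fixture's y in two cradles, top 87 above the table) and three stations astride the leg, 130 apart along the fixture's y, in any order: lever press, clamp with round cap, locator with square cap. Origin on the table under the leg's middle, z up; fixture's -x side looks to the robot, apart from a yaw of up to about 9 degrees. Nothing stands above the stations
- lever_grip (a point): centre of the lever's rubber grip bar, 24 dia x 90 long, lying level along the fixture's y. At rest it is 225 above the table; at the stop 95
- lever_pivot (a point): axis of the lever, 150 above the table. A round steel arm (14 dia) runs from here to the grip bar, 130 between the two axes, towards the fixture's -x; at rest it slopes 35 degrees up, at the stop 25 degrees down. The press's grey cheeks round the pivot rise to 174 above the table
- lever (a joint): lever angle in rad: 0 at rest (up), growing downwards to the stop at 1.05. Sprung: about 5 N at the grip to start it, 9 N at the stop, and it returns by itself within a second when freed; pressing on top of the grip bar along its arc is enough
- cap_top (a point): centre of the top face of the clamp's round black cap, 52 dia x 13 thick, on an upright spring plunger; face level, 185 above the table at rest, moves straight down
- plunger (a joint): how far the round cap is pressed down, in m: 0 up, 0.036 at the bottom. Spring force about 6 N at the start of travel, plus 0.35 N per mm (10 to 14 N at the gauge). Pressing 3 mm or less short of the bottom counts as bottomed
- gauge_top (a point): centre of the top face of the square steel gauge block, 18 x 18 x 8, 53 from the plunger's axis towards the fixture's +x (away from the robot). Its height is set differently each time, 161 to 173 above the table; the cap's top must come level with this face, to within 3.5 mm
- gauge (a joint): gauge setting in m above its lowest; a stiff slide, to be left as it is
- pin_top (a point): centre of the top face of the other plunger's square black cap, 32 x 32 x 13 thick, 185 above the table at rest; not to be pressed
- pin (a joint): how far the square cap is pressed down, in m (same spring, 0 to 0.036); leave at 0
- foot_c (a point): bystander: squat turned wooden furniture foot, about 42 dia x 44 high, standing on the front strip of the base board; the point is its centre
- jar_c (a point): bystander: small brown glass jar, 42 dia x 50 high, on the front strip of the base board; the point is its centre
- glue_c (a point): bystander: white glue bottle, 54 dia x 150 high, standing on the table; the point is its centre
- mallet_c (a point): bystander: hammer lying on the table (point on its underside origin, 12 above the table)
- brush_c (a point): bystander: glue brush lying on the table; the point is its centre
- spare_c (a point): bystander: spare turned leg, 45 square ends, 300 long, lying on the table; the point is its centre
- blank_c (a point): bystander: square wooden blank 50 x 50 x 160, lying on the table; the point is its centre

How it is judged:
On the way, in this order (a step that is already met when the one before it is completed fails the run):
1. the press lever is swung down to its stop (value of joint lever above 0.98 rad), for 0.05 s.
2. the lever is let back all the way up (value of joint lever below 0.06 rad), for 0.2 s.
3. the round cap is held pressed level with the gauge block (z of cap_top in the frame of gauge_top between -0.0035 and 0.0035 m and contact force between any of the fingers, the arm and plunger above 4 N), for 0.5 s.
At the end, for the whole second after the job is handed in: The robot is still pressing the round cap (more than 4 N), steady, with its top within 3.5 mm of the gauge block's top; the lever is fully up (below 0.06 rad) and the square cap is up (less than 4 mm down) (all of step 3 and velocity of joint plunger between -0.01 and 0.01 m/s and value of joint lever below 0.06 rad and value of joint pin below 0.004 m); the arm keeps its last pose, push and grip.
It fails at once if the round plunger is driven to the bottom (more than 33 mm down) (value of joint plunger above 0.033 m).
It fails at once if the square-capped plunger is pressed (more than 8 mm) (value of joint pin above 0.008 m).
It fails at once if the gauge block is shifted by more than 4 mm (distance of gauge_top from where it was at the start of the episode above 0.004 m).
It fails at once if a loose thing lying around is moved by more than 30 mm (distance of any of foot_c, jar_c, glue_c, mallet_c, brush_c, spare_c, blank_c from where it was at the start of the episode above 0.03 m).
It also fails if it takes over 42 s, if anything falls off the work surface, if the arm or the gripper's body presses on something with over 40 N, if the wrist force passes 120 N, or if a joint passes its speed limit or range.

## Working session

There is one attempt and no reset: what is moved stays moved. The work goes in short steps, Python scripts to look and compute and a shell command to move; the robot and the scene stay as the last step left them, time stands still between calls to the robot, and variables do not carry over. Pictures are saved under pics/ and viewed, at most 10 in all, crops included, and the job is handed in when it is done.

```bash
ls; mkdir -p pics; cat > h.py <<'E'
import numpy as np, cv2
from cell import env, read_camera
from scipy.spatial.transform import Rotation as Rn
def ray(c,u,v):
    K=c["camera_matrix"];K=np.array(K);d=np.array([(u-K[0,2])/K[0,0],(v-K[1,2])/K[1,1]])
    r=np.linalg.norm(d);s=r
    for _ in range(30): s=r/(1+c["k1"]*s*s)
    d=d*(s/r if r else 1)
    R=np.array(c["R"]);o=-R.T@np.array(c["t"]);return o,R.T@np.array([d[0],d[1],1])
def onz(c,u,v,z):
    o,d=ray(c,u,v);return o+d*(z-o[2])/d[2]
def proj(c,X):
    K=np.array(c["camera_matrix"]);p=np.array(c["R"])@X+np.array(c["t"]);d=p[:2]/p[2];d=d*(1+c["k1"]*(d@d))
    return np.array([K[0,0]*d[0]+K[0,2],K[1,1]*d[1]+K[1,2]])
def tri(c1,p1,c2,p2):
    o1,d1=ray(c1,*p1);o2,d2=ray(c2,*p2)
    s=np.linalg.lstsq(np.c_[d1,-d2],o2-o1,rcond=None)[0]
    a=o1+s[0]*d1;b=o2+s[1]*d2;return (a+b)/2,np.linalg.norm(a-b)
E
python3 - <<'E'
from h import *
import pickle
for n in("top","side"):
    c=read_camera(n);pickle.dump(c,open(n+".pkl","wb"));cv2.imwrite(f"pics/{n}0.png",cv2.resize(c["image"][:,:,::-1],(800,600),interpolation=cv2.INTER_CUBIC))
    R=np.array(c["R"]);print(n,-R.T@np.array(c["t"]),R[2],c["k1"],np.array(c["camera_matrix"])[0,0])
print(env.sense())
E
```

```text
pics
top [0.31616427 0.00388751 1.5650126 ] [ 0.12420087  0.00658255 -0.99223526] -0.02355340999290452 430.9122736715386
side [0.22816216 0.69366757 0.89508909] [ 0.27459758 -0.67740338 -0.68243742] -0.09004771468105105 379.5345482182722
{'t': 0.1, 'joint_positions': array([-1.23339878e+00,  1.31077952e-01,  1.48915751e+00, -1.08397053e-05,
        1.52299351e+00, -8.54082814e-02]), 'joint_velocities': array([ 4.49648795e-04, -2.17216356e-03, -1.34196959e-03, -9.11027995e-05,
       -8.12106339e-04, -6.37949749e-05]), 'effort': array([ 1.15513245e-03, -5.61342824e+01, -4.93095875e+01,  7.68751488e-02,
        2.90874322e-02, -6.10295456e-05]), 'eef_pos': array([ 0.24603662, -0.5466805 ,  0.217704  ]), 'eef_rot': array([-8.10995222e-04,  9.77737119e-01,  2.09831973e-01, -1.08181897e-04]), 'ft_force': array([-0.75899315,  0.35040099,  0.33308083]), 'wrist_torque': array([-0.00461239, -0.0008116 ,  0.03456538]), 'grasp_force': 0.0, 'opening': 0.09303306484301165}
```

View pics/top0.png

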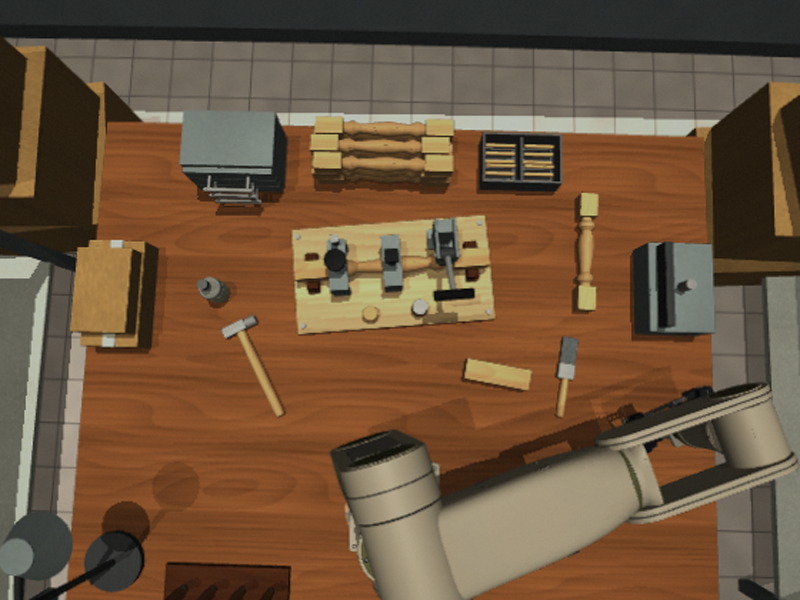

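View pics/side0.png

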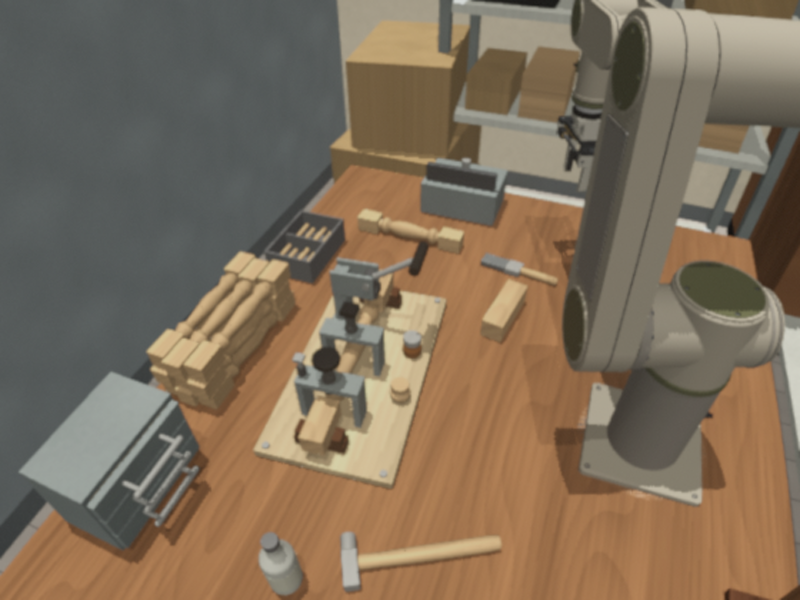

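The top view shows the fixture with corners near (293,230), (485,217), (494,318) and (298,333). The round cap is at (335,260), the square cap at (391,242) and the grip bar at (455,294). In the side view the round cap is at (325,358), with the gauge behind it at (299,365). Next I'll zoom in and measure.

```bash
python3 - <<'E'
from h import *
import pickle
T=pickle.load(open("top.pkl","rb"));S=pickle.load(open("side.pkl","rb"))
k=.7
cs=[onz(T,u*k,v*k,.02)[:2] for u,v in((293,230),(485,217),(494,318),(298,333))]
print(np.round(cs,3))
for im,n,(x,y,w,h),f in((T,"top1",(200,145,160,95),5),(S,"side1",(180,165,150,112),5)):
    a=im["image"][y:y+h,x:x+w,::-1];cv2.imwrite(f"pics/{n}.png",cv2.resize(a,None,fx=f,fy=f,interpolation=cv2.INTER_CUBIC))
g=cv2.cvtColor(T["image"],cv2.COLOR_RGB2GRAY)
m=((T["image"].max(2)<40)*255).astype(np.uint8);m[:140]=0;m[245:]=0;m[:,:200]=0;m[:,360:]=0
n,l,s,ce=cv2.connectedComponentsWithStats(m)
for i in range(1,n):
    if s[i,4]>15: print("T",s[i],ce[i].round(1))
m=((S["image"].max(2)<40)*255).astype(np.uint8);m[:160]=0;m[290:]=0;m[:,:180]=0;m[:,320:]=0
n,l,s,ce=cv2.connectedComponentsWithStats(m)
for i in range(1,n):
    if s[i,4]>15: print("S",s[i],ce[i].round(1))
E
```

```text
[[ 0.681  0.28 ]
 [ 0.729 -0.213]
 [ 0.468 -0.238]
 [ 0.416  0.254]]
T [307 163  11   9  70] [312.  166.1]
T [227 174  15  16 179] [234.2 181.7]
T [270 174   9  12  86] [273.7 179.4]
T [305 181   7   5  25] [308.3 182.8]
T [216 198   8   6  16] [220.4 201.8]
T [270 200  11   4  33] [275.  201.5]
T [232 203  13   4  36] [238.5 204.2]
T [304 202  28   8 177] [317.5 205.7]
```

View pics/top1.png

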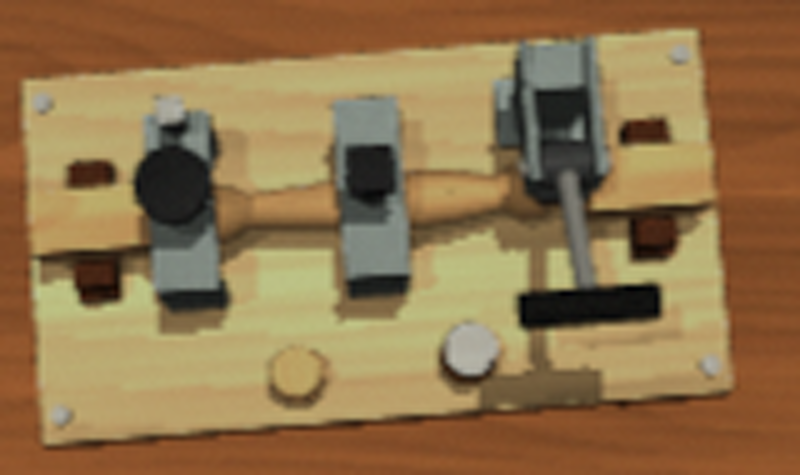

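View pics/side1.png

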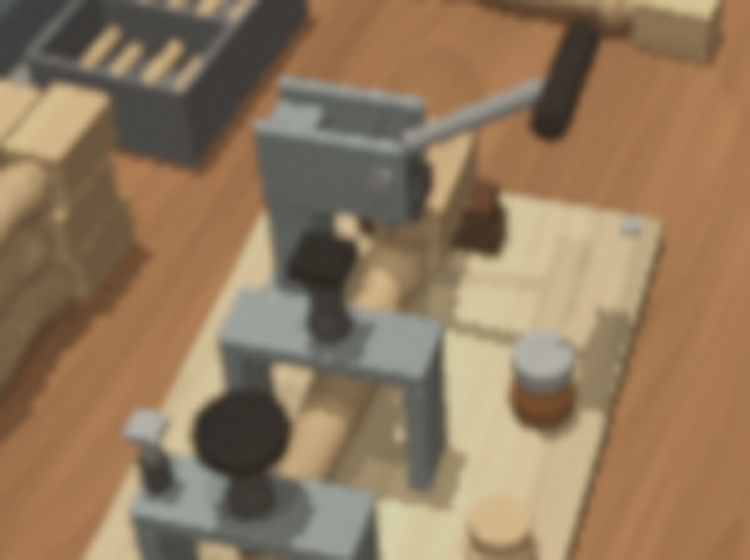

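The crops show these points. In the top crop the cap is at (172,185), the gauge top at (172,105), the grip bar runs from (520,308) to (660,302), and the jar and foot sit at the front. In the side crop the cap's top ellipse is at about (240,428) and the gauge top at (147,424).

```bash
python3 - <<'E'
from h import *
import pickle
T=pickle.load(open("top.pkl","rb"));S=pickle.load(open("side.pkl","rb"))
ct=lambda x,y:(200+(x+.5)/5-.5,145+(y+.5)/5-.5)
cs=lambda x,y:(180+(x+.5)/5-.5,165+(y+.5)/5-.5)
cap=onz(T,*ct(172,184),.185);capS=onz(S,*cs(240,428),.185);print("cap",cap,capS,tri(T,ct(172,184),S,cs(240,428)))
pin=onz(T,*ct(370,167),.185);pinS=onz(S,*cs(324,254),.185);print("pin",pin,pinS)
print("gauge",tri(T,ct(172,104),S,cs(147,424)))
a,b=onz(T,*ct(520,306),.229),onz(T,*ct(660,300),.229);print("grip",a,b,(a+b)/2,np.linalg.norm(a-b))
print("gripS",onz(S,*cs(568,78),.225))
d=(cap-pin)[:2];print("sep",np.linalg.norm(d),"yaw",np.degrees(np.arctan2(-d[0],d[1])))
# fixture frame prediction
y=d/np.linalg.norm(d);x=np.array([y[1],-y[0]])
print("gauge pred",cap[:2]+.053*x,"pivot-grip mid pred", pin[:2]-130e-3*y-x*.1065)
G=S["image"]
print(cv2.cvtColor(G,cv2.COLOR_RGB2GRAY)[243:264,202:220])
print(cv2.cvtColor(T["image"],cv2.COLOR_RGB2GRAY)[160:174,228:242])
gp=cap[:2]+.053*x
for z in (.161,.165,.169,.173):
    P=[np.r_[gp+sx*.009*x+sy*.009*y,z] for sx,sy in((0,0),(1,1),(1,-1),(-1,-1),(-1,1))]
    print(z,np.round([proj(S,p) for p in P],1).tolist(),proj(T,P[0]).round(1))
E
```

```text
cap [0.57646257 0.15254858 0.185     ] [0.57516917 0.15605162 0.185     ] (array([0.57719585, 0.15297483, 0.18092841]), np.float64(7.206905119867807e-05))
pin [0.59134088 0.02398967 0.185     ] [0.58787252 0.0264219  0.185     ]
gauge (array([0.63240922, 0.15622916, 0.16606035]), np.float64(0.0031609070436535106))
grip [ 0.49682435 -0.07305794  0.229     ] [ 0.50310871 -0.1605629   0.229     ] [ 0.49996653 -0.11681042  0.229     ] 0.08773033980081539
gripS [ 0.49706036 -0.11667828  0.225     ]
sep 0.1294169903148378 yaw 6.601551560564316
gauge pred [0.62911117 0.15864167] pivot-grip mid pred [ 0.50049233 -0.11739206]
[[133 134 134 132 131 130 130 130 131 131 134 149 170 181 186 189 192 194]
 [133 134 134 131 130 130 129 131 131 132 140 160 178 185 188 191 193 194]
 [134 134 131 130 130 131 130 130 131 135 149 170 183 187 190 192 193 187]
 [134 132 130 130 134 140 139 141 141 144 161 178 185 189 191 192 187 168]
 [133 131 129 132 146 159 163 165 162 161 171 179 185 190 192 190 171 133]
 [132 129 129 138 159 171 174 175 172 170 171 171 181 190 192 186 153 101]
 [130 128 132 148 167 175
[... 1631 characters left out ...]

 [152 136 118 127 143 119 110  90  57  71 113 117 126 115]
 [155 143 133 110  53  30  24  20  19  58 104 117 127 106]
 [156 141 136 114  64  42  28  24  42  90 117 122 133 106]
 [156 134 139 114  75  70  57  49  96 135 136 138 141 108]
 [153 136 139 113  69  69  67  66 100 134 138 138 140 107]]
0.161 [[209.3, 251.6], [204.8, 253.6], [207.4, 248.4], [213.9, 249.7], [211.3, 254.8]] [233.5 167.1]
0.165 [[209.1, 250.6], [204.6, 252.5], [207.2, 247.4], [213.7, 248.6], [211.1, 253.8]] [233.4 166.9]
0.169 [[208.9, 249.5], [204.3, 251.5], [207.0, 246.4], [213.5, 247.6], [210.9, 252.8]] [233.3 166.6]
0.173 [[208.7, 248.5], [204.1, 250.5], [206.7, 245.3], [213.3, 246.6], [210.7, 251.7]] [233.2 166.3]
```

```bash
cat > cap.py <<'E'
from h import *
import pickle
from scipy.ndimage import map_coordinates as mc
from scipy.optimize import least_squares
T=pickle.load(open("top.pkl","rb"));S=pickle.load(open("side.pkl","rb"))
def circ(c,p0,R,a0,a1,z=.185):
    g=cv2.cvtColor(c["image"],cv2.COLOR_RGB2GRAY).astype(float);P=[]
    for a in np.radians(np.arange(a0,a1,6)):
        r=np.arange(2,R,.05);x=p0[0]+r*np.cos(a);y=p0[1]-r*np.sin(a)
        v=mc(g,[y,x],order=1);hit=np.where(v>70)[0]
        if len(hit):i=hit[0];P.append(onz(c,x[i],y[i],z)[:2])
    P=np.array(P);f=lambda q:np.hypot(*(P-q[:2]).T)-.026
    s=least_squares(f,P.mean(0),loss="soft_l1",f_scale=.001);return s.x,np.abs(s.fun).max(),np.median(np.abs(s.fun))
if __name__=="__main__":
    ct=circ(T,(234,181.6),14,10,170);cs=circ(S,(228,250),16,20,200)
    print(ct,cs)
    yaw=np.radians(5.8);x=np.array([np.cos(yaw),np.sin(yaw)]);y=np.array([-x[1],x[0]])
    for nm,q in(("capS",cs[0]),("capT",ct[0])):
        gp=q+.053*x
        for z in(.165,.169,.173):
            P=[proj(S,np.r_[gp+sx*.009*x+sy*.009*y,z]) for sx,sy in((1,1),(1,-1),(-1,-1),(-1,1))]
            o=[]
            for col in(207.5,208,209,210):
                o+=[np.interp(col,[P[1][0],P[2][0]],[P[1][1],P[2][1]]),np.interp(col,[P[0][0],P[3][0]],[P[0][1],P[3][1]])]
            print(nm,z,np.round(o,2),"left@250",round(float(np.interp(250,[P[1][1],P[0][1]],[P[1][0],P[0][0]])),2))
    g=cv2.cvtColor(S["image"],cv2.COLOR_RGB2GRAY).astype(float)
    for col in(207.5,208,209,210):
        r=np.arange(244,256,.02);v=mc(g,[r,0*r+col],order=1);print(col,r[np.argmax(v>153)],r[(r>249)][np.argmax(v[r>249]<143)])
    print("gaugeT",proj(T,np.r_[ct[0]+.053*x,.169]))
E
python3 cap.py
```

```text
(array([0.57646678, 0.15209646]), np.float64(0.014005688763229305), np.float64(0.0010005006625660381)) (array([0.57116939, 0.15464162]), np.float64(0.007398888792996276), np.float64(0.0012800507205192359))
capS 0.165 [248.27 253.69 248.27 253.79 248.32 254.   248.53 254.21] left@250 207.86
capS 0.169 [247.24 252.7  247.24 252.81 247.33 253.01 247.53 253.22] left@250 207.1
capS 0.173 [246.2  251.71 246.2  251.81 246.33 252.02 246.54 252.22] left@250 206.32
capT 0.165 [247.07 252.71 247.17 252.81 247.37 253.02 247.57 253.23] left@250 205.87
capT 0.169 [246.08 251.72 246.18 251.83 246.38 252.03 246.58 252.24] left@250 205.09
capT 0.173 [245.08 250.73 245.18 250.83 245.38 251.04 245.58 251.24] left@250 204.31
207.5 246.64000000000135 252.08000000000413
208 246.60000000000133 252.14000000000416
209 246.50000000000128 252.3800000000043
210 246.58000000000132 252.64000000000442
gaugeT [233.66144843 166.59452864]
```

```bash
python3 - <<'E'
from cap import *
g=cv2.cvtColor(S["image"],cv2.COLOR_RGB2GRAY).astype(float)
yw=(np.radians(5.8));x=np.array([np.cos(yw),np.sin(yw)])
def edge(c,g,q,r,z,a):  # subpixel half-crossing along a world-radial line at height z
    d=np.array([np.cos(a),np.sin(a)]);rr=np.arange(r-.012,r+.012,.0002)
    uv=np.array([proj(c,np.r_[q+d*k,z]) for k in rr]);v=mc(g,[uv[:,1],uv[:,0]],order=1)
    lo,hi=v[:15].min(),v[rr<r+.009].max();i=np.argmax(v>(lo+hi)/2);return rr[i],lo,hi
for n,c,q in(("S",S,[.5752,.1545]),("T",T,[.5765,.1523])):
    q=np.array(q);gg=cv2.cvtColor(c["image"],cv2.COLOR_RGB2GRAY).astype(float);A=[]
    for d in range(-180,180,15):
        e=edge(c,gg,q,.026,.185,np.radians(d));A.append((d,round((e[0]-.026)*1e3,1),int(e[1]),int(e[2])))
    print(n,*A)
E
```

```text
S (-180, np.float64(0.8), 49, 171) (-165, np.float64(-0.4), 49, 173) (-150, np.float64(-1.8), 48, 169) (-135, np.float64(-2.8), 48, 159) (-120, np.float64(-2.2), 49, 170) (-105, np.float64(0.0), 49, 175) (-90, np.float64(4.8), 48, 120) (-75, np.float64(-1.2), 48, 73) (-60, np.float64(-0.8), 48, 90) (-45, np.float64(0.0), 48, 173) (-30, np.float64(-1.6), 48, 195) (-15, np.float64(-1.8), 47, 193) (0, np.float64(-1.4), 47, 191) (15, np.float64(-1.4), 46, 191) (30, np.float64(-1.0), 47, 194) (45, np.float64(-0.2), 48, 191) (60, np.float64(1.4), 48, 165) (75, np.float64(4.0), 49, 154) (90, np.float64(5.2), 48, 137) (105, np.float64(6.4), 49, 89) (120, np.float64(-8.4), 49, 52) (135, np.float64(6.6), 49, 63) (150, np.float64(5.4), 49, 140) (165, np.float64(3.4), 50, 167)
T (-180, np.float64(2.2), 32, 74) (-165, np.float64(2.8), 32, 67) (-150, np.float64(2.8), 33, 57) (-135, np.float64(2.8), 34, 64) (-120, np.float64(5.2), 32, 94) (-105, np.float64(3.2), 32, 117) (-90, np.float64(1.0), 31, 119) (-75, np.float64(-0.2), 30, 150) (-60, np.float64(2.2), 30, 120) (-45, np.float64(-0.8), 29, 111) (-30, np.float64(-0.4), 27, 139) (-15, np.float64(-0.2), 27, 135) (0, np.float64(0.2), 28, 66) (15, np.float64(0.6), 26, 78) (30, np.float64(0.4), 26, 137) (45, np.float64(0.8), 26, 167) (60, np.float64(0.2), 24, 167) (75, np.float64(0.0), 24, 162) (90, np.float64(-0.2), 25, 153) (105, np.float64(0.0), 28, 166) (120, np.float64(0.4), 29, 165) (135, np.float64(0.0), 30, 147) (150, np.float64(1.4), 30, 84) (165, np.float64(1.6), 31, 73)
```

The top view puts the round cap at about (0.5765, 0.152) and the grip centre at about (0.4997, -0.117), with a yaw of about 5.8°. The gauge top comes out at about 0.1705 m, compared within the side view against the cap's known 185 mm. That fits the expected sizes and reach, so I'll move now: lift, align to the fixture, shut the fingers and go above the grip bar.

```bash
python3 -m inch '{"offset":[[0,0,-30],[0,0,-30],[29,-40,0],[29,-40,0],[29,-40,0],[29,-40,0],[29,-40,0],[29,-40,0],[29,-40,0],[29,-40,0],[29,-40,0],[27,-43,0],[0,0,0],[0,0,0]],"rot":[[0,0,9.2],[0,0,9.2],[0,0,0],[0,0,0],[0,0,0],[0,0,0],[0,0,0],[0,0,0],[0,0,0],[0,0,0],[0,0,0],[0,0,0],[0,0,0],[0,0,0]],"hand":[0,0,0,0,0,0,0,0,0,0,0,0,0,0]}'
python3 - <<'E'
from h import *
s=env.sense();R=Rn.from_quat(s["eef_rot"],scalar_first=True).as_matrix();print(R.round(3),s["eef_pos"])
p=s["eef_pos"];print("to grip (tool mm)",(R.T@(np.array([.4967,-.117,.237])-p)*1e3).round(1))
for i,n in enumerate(("top","side")):
    c=read_camera(n);cv2.imwrite(f"pics/{n}2.png",c["image"][130:300,150:400,::-1])
a=cv2.imread("pics/top2.png");b=cv2.imread("pics/side2.png");cv2.imwrite("pics/v2.png",cv2.resize(np.hstack([a,b]),None,fx=1.6,fy=1.6*1,interpolation=cv2.INTER_CUBIC))
E
```

```text
t: 1.85
eef_pos: [0.4915, -0.1171, 0.2783]
eef_rot: [0.0, 0.999, 0.051, -0.0]
ft_force: [0.5, 0.1, 0.7]
opening: 0.0007
grasp_force: 0.0
[[ 0.995  0.102 -0.001]
 [ 0.102 -0.995 -0.   ]
 [-0.001  0.    -1.   ]] [ 0.49153827 -0.11710259  0.27825923]
to grip (tool mm) [ 5.2  0.4 41.3]
```

View pics/v2.png

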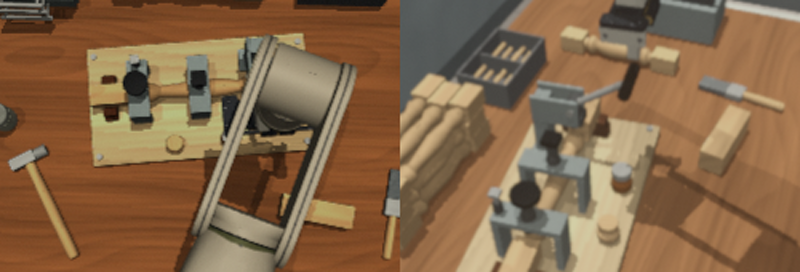

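The fingers are above the grip bar, seen in the side panel at about (628,75). I'll go down to contact.

```bash
python3 -m inch '{"offset":[[4,0,14],[0,0,14],[0,0,8],[0,0,3],[0,0,2],[0,0,0]],"rot":[[0,0,0],[0,0,0],[0,0,0],[0,0,0],[0,0,0],[0,0,0]],"hand":[0,0,0,0,0,0]}'
```

```text
t: 2.7
eef_pos: [0.4959, -0.1166, 0.2379]
eef_rot: [0.0, 0.999, 0.051, 0.0]
ft_force: [0.4, -1.0, 0.6]
opening: 0.0004
grasp_force: 0.0
```

Just short of contact, so now the arc. I'll stop a little before the end and check the force.

```bash
python3 -m inch '{"offset":[[-3,0,6],[-3,0,6],[-3,0,6],[-3,0,6],[-2,0,6.5],[-2,0,6.5],[-2,0,6.5],[-2,0,6.5],[-1,0,7],[-1,0,7],[0,0,7],[0,0,7],[1,0,7],[1,0,7],[1,0,7],[1,0,6],[2,0,6],[2,0,6]],"rot":[[0,0,0],[0,0,0],[0,0,0],[0,0,0],[0,0,0],[0,0,0],[0,0,0],[0,0,0],[0,0,0],[0,0,0],[0,0,0],[0,0,0],[0,0,0],[0,0,0],[0,0,0],[0,0,0],[0,0,0],[0,0,0]],"hand":[0,0,0,0,0,0,0,0,0,0,0,0,0,0,0,0,0,0]}'
```

```text
t: 4.95
eef_pos: [0.4816, -0.1185, 0.1212]
eef_rot: [0.0, 0.999, 0.051, -0.0]
ft_force: [-5.2, -0.9, 6.5]
opening: 0.0006
grasp_force: 3.4
```

```bash
python3 -m inch '{"offset":[[1,0,5],[1,0,5],[1,0,3],[0,0,2],[0,0,0]],"rot":[[0,0,0],[0,0,0],[0,0,0],[0,0,0],[0,0,0]],"hand":[0,0,0,0,0]}'
```

```text
t: 5.58
eef_pos: [0.4857, -0.1181, 0.1071]
eef_rot: [0.0, 0.999, 0.051, 0.001]
ft_force: [-1.8, 1.0, 7.5]
opening: 0.0011
grasp_force: 4.0
```

```bash
python3 -m inch '{"offset":[[0,0,1.5],[0,0,1.5],[0,0,0]],"rot":[[0,0,0],[0,0,0],[0,0,0]],"hand":[0,0,0]}'
python3 - <<'E'
from h import *
c=read_camera("side");cv2.imwrite("pics/side3.png",cv2.resize(c["image"][150:290,180:360,::-1],None,fx=4,fy=4,interpolation=cv2.INTER_CUBIC))
E
```

```text
t: 5.95
eef_pos: [0.4861, -0.1181, 0.1062]
eef_rot: [0.001, 0.999, 0.051, 0.001]
ft_force: [-10.1, 2.9, 24.9]
opening: 0.0005
grasp_force: 12.2
```

View pics/side3.png

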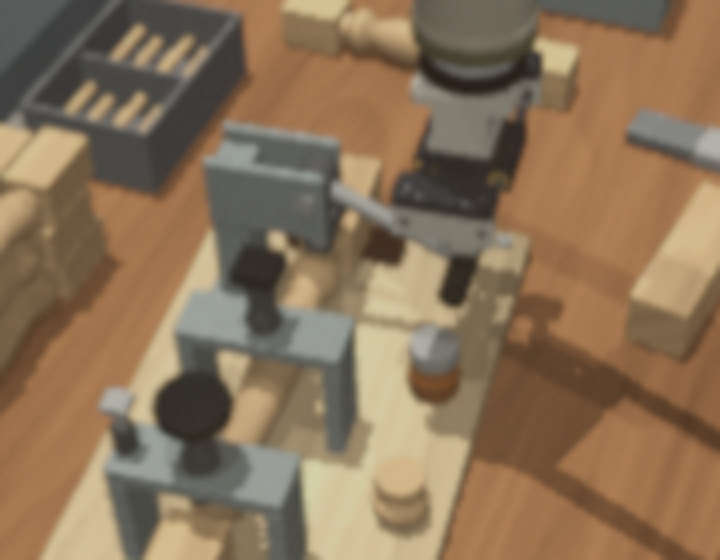

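The lever is at its stop: the force jumped to 25 N at tip height 0.106 m, and the arm in the picture slopes down to the bar at (455,280). Now I'll follow the arc back up and lift well clear.

```bash
python3 -m inch '{"offset":[[0,0,-4],[-2,0,-8],[-3,0,-10],[-3,0,-10],[-2,0,-12],[0,0,-13],[1,0,-13],[3,0,-13],[4,0,-13],[5,0,-13],[5,0,-13],[0,0,-13],[0,0,-20],[0,0,-20],[0,0,0],[0,0,0],[0,0,0],[0,0,0]],"rot":[[0,0,0],[0,0,0],[0,0,0],[0,0,0],[0,0,0],[0,0,0],[0,0,0],[0,0,0],[0,0,0],[0,0,0],[0,0,0],[0,0,0],[0,0,0],[0,0,0],[0,0,0],[0,0,0],[0,0,0],[0,0,0]],"hand":[0,0,0,0,0,0,0,0,0,0,0,0,0,0,0,0,0,0]}'
python3 - <<'E'
from h import *
s=env.sense();R=Rn.from_quat(s["eef_rot"],scalar_first=True).as_matrix();p=s["eef_pos"]
print((R.T@(np.array([.5755,.1535,.185])-p)*1e3).round(1))
E
```

```text
t: 8.25
eef_pos: [0.4925, -0.1168, 0.2769]
eef_rot: [-0.0, 0.999, 0.051, -0.001]
ft_force: [0.1, -0.6, 0.4]
opening: 0.0002
grasp_force: 0.0
[ 110.1 -260.4   91.9]
```

```bash
python3 -m inch '{"offset":[[15,-37,0],[15,-37,0],[15,-37,0],[15,-37,0],[15,-37,0],[15,-37,0],[15,-38,0],[0,0,25],[0,0,25],[0,0,20],[0,0,10],[0,0,0],[0,0,0]],"rot":[[0,0,0],[0,0,0],[0,0,0],[0,0,0],[0,0,0],[0,0,0],[0,0,0],[0,0,0],[0,0,0],[0,0,0],[0,0,0],[0,0,0],[0,0,0]],"hand":[0,0,0,0,0,0,0,0,0,0,0,0,0]}'
python3 - <<'E'
from h import *
c=read_camera("side");cv2.imwrite("pics/side4.png",cv2.resize(c["image"][160:290,180:340,::-1],None,fx=4.5,fy=4.5,interpolation=cv2.INTER_CUBIC))
E
```

```text
t: 9.88
eef_pos: [0.5715, 0.1524, 0.1988]
eef_rot: [-0.0, 0.999, 0.051, 0.001]
ft_force: [-0.2, -0.5, 0.8]
opening: 0.0006
grasp_force: 0.0
```

View pics/side4.png

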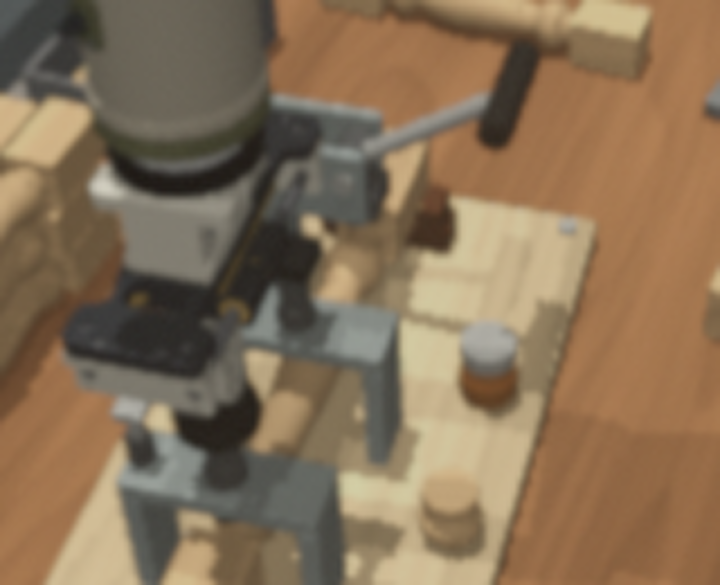

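The lever is back up, with its grip at (508,95), and the fingers are over the cap. I'll go down to contact.

```bash
python3 -m inch '{"offset":[[0,0,6],[0,0,4],[0,0,2],[0,0,1],[0,0,1],[0,0,0]],"rot":[[0,0,0],[0,0,0],[0,0,0],[0,0,0],[0,0,0],[0,0,0]],"hand":[0,0,0,0,0,0]}'
```

```text
t: 10.68
eef_pos: [0.5707, 0.1523, 0.1844]
eef_rot: [0.0, 0.999, 0.051, -0.0]
ft_force: [-3.7, -1.3, 5.9]
opening: 0.0004
grasp_force: 3.1
```

```bash
python3 -m inch '{"offset":[[0,0,3],[0,0,3],[0,0,3],[0,0,2],[0,0,2],[0,0,1],[0,0,0],[0,0,0],[0,0,0]],"rot":[[0,0,0],[0,0,0],[0,0,0],[0,0,0],[0,0,0],[0,0,0],[0,0,0],[0,0,0],[0,0,0]],"hand":[0,0,0,0,0,0,0,0,0]}'
python3 - <<'E'
from h import *
import pickle
c=read_camera("side");t=read_camera("top");pickle.dump((c,t),open("p5.pkl","wb"))
a=cv2.resize(c["image"][225:275,195:255,::-1],None,fx=6.6,fy=6.6,interpolation=cv2.INTER_CUBIC)
b=cv2.resize(t["image"][150:200,205:265,::-1],None,fx=6.6,fy=6.6,interpolation=cv2.INTER_CUBIC)
cv2.imwrite("pics/v5.png",np.hstack([a,b]))
E
```

```text
t: 11.8
eef_pos: [0.5709, 0.1524, 0.1713]
eef_rot: [0.0, 0.999, 0.051, 0.0]
ft_force: [-6.0, -0.9, 11.4]
opening: 0.0005
grasp_force: 5.4
```

View pics/v5.png

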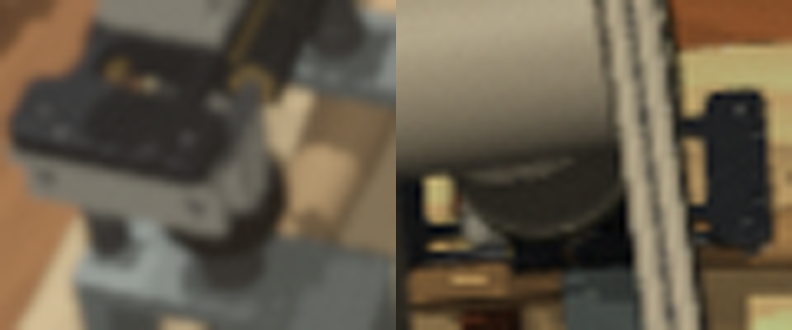

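Pressing at 0.1713 m with 11 N. The gripper hides the gauge here, so I'll cross-check its height from the first pictures, using the side-to-top shift of several landmarks.

```bash
python3 - <<'E'
from cap import *
from cap import T,S
def edges(c,q,r,z,A):
    g=cv2.cvtColor(c["image"],cv2.COLOR_RGB2GRAY).astype(float);o=[]
    for a in np.radians(A):
        d=np.array([np.cos(a),np.sin(a)]);rr=np.arange(r-.012,r+.009,.0002)
        uv=np.array([proj(c,np.r_[q+d*k,z]) for k in rr]);v=mc(g,[uv[:,1],uv[:,0]],order=1)
        i=np.argmax(v>(v[:15].min()+v.max())/2);o.append(rr[i]-r)
    return np.array(o)
q=np.array([.5752,.1545]);A=np.array([-150,-140,-130,-120,-110,-45,-35,-25,-15,-5,5,15,25,35,45])
e=edges(S,q,.026,.185,A);a=np.radians(A)
f=lambda p:p[0]*np.cos(a)+p[1]*np.sin(a)+p[2]-e
s=least_squares(f,[0,0,0],loss="soft_l1",f_scale=.0005);cS=q+s.x[:2];print("capS",cS,s.x[2],(s.fun*1e3).round(1))
cT=np.array([.5765,.1523])
# same landmark in both views: bright screws at the board corners
def blobs(c,uv,w=5):
    p=c["image"][int(uv[1])-w:int(uv[1])+w+1,int(uv[0])-w:int(uv[0])+w+1].astype(float);wt=np.clip(45-(p.max(2)-p.min(2)),0,None)
    yy,xx=np.mgrid[-w:w+1,-w:w+1];return int(uv[0])+(wt*xx).sum()/wt.sum(),int(uv[1])+(wt*yy).sum()/wt.sum()
for ts,ss in(((680,55),(None)),((709,366),(630,227))):
    if ss is None: continue
    t=onz(T,*blobs(T,(200+ts[0]/5,145+ts[1]/5)),.023);u=onz(S,*blobs(S,(180+ss[0]/5,165+ss[1]/5)),.023);print("screw shift",u-t)
t=onz(T,*blobs(T,(208.7,227.8),4),.023);u=onz(S,*blobs(S,(383*.7,473*.7),4),.023);print("screw2",t,u-t)
x=np.array([np.cos(.1012),np.sin(.1012)]);y=np.array([-x[1],x[0]])
meas=np.array([246.60,252.14,246.50,252.38,246.58,252.64])
for nm,c0 in(("capS",cS),("capT",cT)):
    def g(z):
        P=[proj(S,np.r_[c0+.053*x+sx*.009*x+sy*.009*y,z]) for sx,sy in((1,1),(1,-1),(-1,-1),(-1,1))];o=[]
        for col in(208,209,210):
            for i,j in((1,2),(0,3)):o.append(P[i][1]+(col-P[i][0])*(P[j][1]-P[i][1])/(P[j][0]-P[i][0]))
        return np.array(o)-meas
    r=least_squares(lambda z:g(z[0]),[.168]);print(nm,"gauge z",r.x,r.fun.round(2))
print(env.sense()["t"],env.sense()["eef_pos"],env.sense()["ft_force"])
E
```

```text
capS [0.57550061 0.15501894] -0.0015657751363937723 [-0.3  0.9  0.4  0.  -1.  -1.7 -0.2  0.1  0.4  0.3  0.2  0.3  0.3 -0.4
 -0.8]
screw shift [-4.01355951e-04  6.26745042e-04  1.11022302e-16]
screw2 [0.43609404 0.24425998 0.023     ] [6.44249507e-04 4.83645213e-04 1.11022302e-16]
capS gauge z [0.17172721] [-0.17 -0.03  0.13 -0.07  0.25 -0.12]
capT gauge z [0.16817167] [-0.16 -0.05  0.15 -0.08  0.27 -0.13]
11.9 [0.57086578 0.15240056 0.17128617] [-6.40903139 -1.93646546 10.91428453]
```

The two estimates of the gauge top are 0.1682 and 0.1717 m. I'll settle in the middle at about 0.170, which is within tolerance of both.

```bash
python3 -m inch '{"offset":[[0,0,1.2],[0,0,0],[0,0,0],[0,0,0],[0,0,0],[0,0,0],[0,0,0],[0,0,0]],"rot":[[0,0,0],[0,0,0],[0,0,0],[0,0,0],[0,0,0],[0,0,0],[0,0,0],[0,0,0]],"hand":[0,0,0,0,0,0,0,0]}'
```

```text
t: 12.9
eef_pos: [0.5709, 0.1524, 0.1701]
eef_rot: [0.0, 0.999, 0.051, 0.0]
ft_force: [-6.9, -1.2, 11.2]
opening: 0.0002
grasp_force: 5.6
```

```bash
python3 -c "
from cell import env
print(env.finish_job())"
```

```text
the job is handed in; nothing more can be done
None
```

I handed the job in at about 13 s, with the lever stroked fully down and back up and the round cap held steady at about 170 mm with roughly 11 N. The gripper hid the gauge at the end, so I never saw the two level. My two gauge height estimates were 168 and 172 mm, both within tolerance of where I held it, and the hand-in returned no verdict.

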